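# Assemble the filter tower on the vacuum manifold

### The arm

A 7-joint arm with a two-finger parallel gripper is mounted at the origin on the work surface. World frame = base frame: x ahead of the robot, y to its left, z up, the work surface at z = 0. Lengths are in m, angles in rad, forces in N, time in s.
With the tool pointing down it reaches from about 0.425 to 0.925 m from the base axis. Payload 6.8 kg.
Tool frame: the origin (TCP) lies midway between the tips of the shut fingers; the grasp point (between the pads) lies 19 mm behind it; x points along the fingers, y is the direction in which the jaws open and shut, and the axes are right-handed (so a half turn about x gives the same grasp; the last joint's range is limited). The gripper opens to 85 mm and grips with 20 to 120 N. Pads are 22 mm wide; open, the fingers measure 114 mm over their backs; the gripper's body (76 mm by 85 mm) begins 54 mm behind the grasp point. The pads swing forward as they close: fully open they stand 13 mm farther back than shut.
Start: joints at [1.031, 0.477, 0.022, 1.555, -0.011, 1.109, -0.083], TCP at [0.283, -0.613, 0.231] pointing down, gripper open.
Joint ranges: [-2.96, 2.96], [-0.34, 2.1], [-1.41, 1.46], [0.24, 2.44], [-1.37, 4.51], [0.17, 1.92], [-2.96, 2.96]. Speed limits (rad/s): [2.39, 2.39, 3.14, 3.14, 3.14, 3.14, 3.14].

### API

Orientations are given as a rotation vector (axis times angle).
In Python, from bench import r, viewer, nets gives the robot as it stands.
- The arm moves only by the shell command python3 -m pendant 'ROWS' [FORCE]. ROWS is JSON, one flat list of numbers, 5 for each row, row after row: the finger opening in mm, from 0 to 85.4, then the shift along the tool's x, y, z in mm, then the turn about the tool's x in rad. A call has 1 to 20 rows; each row shifts and turns the commanded pose from where the row before left it, along the tool's axes as they then stand; what a row does not reach is not made up. A row lasts 1/8 s, in which the tool goes at most 62.5 mm and 10.7 degrees, less where a joint would pass 70% of its speed; a pose out of reach is approached as far as the arm can. A call with a gripper value outside its range is refused whole. The fingers move at their own pace and stop on an object; FORCE is the grip in N (left out, the last holds). Time passes only in rows, so rows that do not move let the fingers close. It gives the time, the measured TCP pose, the force and the opening at its end, in the units of the state.
- r.get_obs(): the state, without advancing time (a new reading comes with each control period).
- viewer.grab_frame(name): name is "scene" or "top"; returns (picture, depth): 480x640x3 uint8, red, green, blue; 480x640 float32, m along the optical axis (not along the pixel's ray), 0 where there is no reading.
- viewer.calibration(name): a dict with "mtx" (3x3 intrinsics, pixels), "world_to_cam" (4x4, takes a point from world to camera coordinates). Camera axes: x right, y up, looking along -z (the intrinsics and any distortion apply to the point x, -y, -z); pixel columns grow to the right and rows downward; lengths in m; the calibration is good to about 2 mm. A picture is of the moment at which its call begins. calibration takes no time and is no camera call.
- r.hand_in(): hands the job in, once; it reports no verdict.
Trained networks look in the newest picture that a camera, given by its name, has taken for a name from the list of things; names that differ only in an ending like _2 or _b are one class to them, and where a whole thing is asked for, a point or a joint stands for the part that bears it (a point fixed in the world has none). Each returns a list of dicts, best first, with "score" (0 to 1); they miss things now and then, are a little off and sometimes report something else, mostly with a low value. They report only what shows in the picture. A call takes as long as a camera call. They do not tell look-alikes from the thing itself.
- nets.look_for(name, camera): "location" ([x, y, z] in m, in world coordinates, good to about 4 mm: the middle of the surface that is visible of it).
- nets.silhouettes(name, camera): "mask" (480x640 bool, what is visible of it).
The state is a dict: "clock": time; "joints": joint angles; "qvel": joint speeds; "tau": joint torques, N m; "tcp_pos": TCP position; "orientation": TCP orientation; "contact_force": force on the tool from outside, world axes, zero at the start; "moment": the same for the moment, N m; "grip_width": finger opening in m.
Only numpy, scipy, OpenCV 4.12 (cv2) and the standard library are available. Lean on these libraries where they do the work, as an engineer would, in place of code of your own. Each camera call takes 0.05 s, during which the arm holds its last target. There are 200 camera calls.

### The job

Put the stainless filter tower together on the open outlet of the vacuum manifold, ready for a flush without a membrane: first the filter head, on it the screen, then the funnel, and last the lid, each seated fully home on the one below so that the tower stands straight. Leave the beaker, the Petri dish, the slide mailer and the sample jar standing where they are.

Things in the scene. Friction and masses are not known exactly. Their poses are not given: they have to be found in the camera images.
- manifold: Fixed stainless vacuum manifold: pipe 38 mm thick, 320 mm long, along its y axis, axis 45 mm above the bench, on two 75 mm wide feet. Three outlets on top, at y = -110, 0 and 110 mm; two closed with black stoppers (38 mm wide, tops at 122 mm), one open. Black valve levers stick out 30 mm on the +x side, 73 mm up. Origin on the bench under the pipe's middle.
- outlet_seat (a point): The open outlet (any of the manifold's three, the one without stopper): centre of the top face of its round collar, 50 mm wide, 95 mm above the bench; z up. On it stands a spigot 24 mm thick and 20 mm high, the last 7 mm tapered to 14 mm. The head's hollow foot goes over the spigot and rests on the collar: the head's origin is then at this point.
- head: Filter head: plain steel round, 36 mm high, 0.18 kg, open bore in its top. Foot 46 mm wide with a socket 32 mm wide, 22 mm deep in its underside; from z = 22 mm up 54 mm wide; in its flat top a bore 38 mm wide, 9 mm deep. Upright on the bench at the start; origin at the centre of its underside, z up.
- screen: Screen: flat steel disc, 58 mm wide, with a beige-grey sintered face inside a black seal ring on top, disc z = 8 to 20 mm (top edge bevelled 3 mm), 0.12 kg; under it a spigot 30 mm wide, tapered to 24 mm at the foot, on which it stands. Seated, the spigot is in the head's bore and the disc on the head's top, origin 28 mm above the head's. Upright on the bench at the start; origin at the centre of its underside, z up.
- funnel: Funnel: steel cylinder open at both ends, 90 mm high, 58 mm wide (rim 61), bore 52 mm, 0.2 kg. Skirt at its foot 71 mm wide, 12 mm high, hollow below (65 mm wide, 8 mm deep). Seated, the skirt is over the screen's disc, origin 12 mm above the screen's. Upright on the bench at the start; origin at the centre of its underside, z up.
- lid: Lid: steel disc 62 mm wide, z = 8 to 13 mm, 0.11 kg, with a round knob 16 mm thick up to z = 40 mm; under it a plug 44 mm wide, tapered to 38 mm at the foot, on which it stands. Seated, the plug is in the funnel's mouth, origin 82 mm above the funnel's. Upright on the bench at the start; origin at the centre of its underside, z up.
- beaker: Bystander: small glass beaker, 42 mm in diameter (45 at the rim), 60 mm high, empty, loose. Origin at the centre of its underside.
- petri: Bystander: clear plastic Petri dish with lid and yellowish agar, 60 mm in diameter, 15.5 mm high, loose. Origin at the centre of its underside.
- mailer: Bystander: flat white plastic slide mailer, 82 x 32 x 19 mm (x, y, z), loose. Origin at the centre of its underside.
- jar: Bystander: brown glass sample jar with white cap, 52 mm in diameter, 58 mm high, loose. Origin at the centre of its underside.
Not all that is in view belongs to the job. Leave any blue, pink or red look-alike of the lid alone.

How it is judged:
By the outcome, as a careful person would: the job done as asked, in the order asked, and still so for the second after the job is handed in, with the robot touching nothing.
It also fails if it takes over 109 s, if anything falls off the work surface, if the arm or the gripper's body presses on something with over 40 N, if the wrist force passes 120 N, or if a joint passes its speed limit or range.

## Working session

There is one attempt and no reset: what is moved stays moved. The work goes in short steps, Python scripts to look and compute and a shell command to move; the robot and the scene stay as the last step left them, time stands still between calls to the robot, and variables do not carry over. Pictures are saved under pics/ and viewed, about 12 in all and at most 16, crops included, and the job is handed in when it is done.

```bash
ls; mkdir -p pics; cat > h.py <<'E'
import numpy as np, cv2
from bench import r, viewer, nets
from scipy.spatial.transform import Rotation as R
def grab(n,f=None):
    p,d=viewer.grab_frame(n)
    if f: cv2.imwrite('pics/'+f,cv2.cvtColor(p,cv2.COLOR_RGB2BGR))
    return p,d
def cloud(n,d):
    c=viewer.calibration(n);K=np.array(c['mtx']);T=np.linalg.inv(np.array(c['world_to_cam']))
    v,u=np.mgrid[0:480,0:640]
    P=np.stack([(u-K[0,2])/K[0,0]*d,-(v-K[1,2])/K[1,1]*d,-d],-1)
    return P@T[:3,:3].T+T[:3,3]
def st():
    o=r.get_obs();M=R.from_rotvec(o['orientation']).as_matrix()
    print('t',round(o['clock'],2),'tcp',np.round(o['tcp_pos'],4),'w',round(o['grip_width'],4),'F',np.round(o['contact_force'],1));return o,M
def to(x,y,z):
    o,M=st();print('tool shift mm',np.round(M.T@(np.array([x,y,z])-o['tcp_pos'])*1000,1))
E
python3 - <<'E'
from h import *
for n in('scene','top'):
    p,d=grab(n,n+'0.png');c=viewer.calibration(n);print(n,{k:np.round(v,3).tolist() for k,v in c.items()})
    np.save(n+'.npy',cloud(n,d))
    for k in ['manifold','head','screen','funnel','lid','beaker','petri','mailer','jar']:
        print(k,[(round(a['score'],2),np.round(a['location'],3).tolist()) for a in nets.look_for(k,n)[:4]])
o,M=st();print(np.round(M,3))
E
```

```text
pics
scene {'mtx': [[594.794, 0.0, 321.136], [0.0, 594.794, 239.211], [0.0, 0.0, 1.0]], 'world_to_cam': [[0.739, 0.673, -0.016, -0.384], [-0.518, 0.584, 0.624, 0.168], [0.43, -0.453, 0.781, -1.518], [0.0, 0.0, 0.0, 1.0]]}
manifold [(0.93, [0.659, -0.038, 0.057])]
head [(0.76, [0.396, -0.273, 0.03]), (0.53, [0.477, 0.411, 0.01])]
screen [(0.78, [0.566, -0.318, 0.022])]
funnel [(0.56, [0.41, 0.267, 0.054])]
lid [(0.93, [0.565, 0.017, 0.011]), (0.91, [0.358, 0.062, 0.011]), (0.88, [0.266, 0.242, 0.011]), (0.85, [0.468, 0.154, 0.013])]
beaker [(0.76, [0.466, -0.142, 0.037])]
petri [(0.65, [0.481, 0.413, 0.012])]
mailer [(0.65, [0.458, 0.015, 0.018])]
jar [(0.64, [0.558, 0.29, 0.049])]
top {'mtx': [[467.23, 0.0, 318.541], [0.0, 467.23, 236.139], [0.0, 0.0, 1.0]], 'world_to_cam': [[-0.001, -1.0, -0.007, 0.059], [0.995, -0.002, 0.098, -0.464], [-0.098, -0.006, 0.995, -1.08], [0.0, 0.0, 0.0, 1.0]]}
manifold [(0.76, [0.637, 0.037, 0.056])]
head [(0.59, [0.389, -0.276, 0.028]), (0.52, [0.546, 0.302, 0.06])]
screen [(0.65, [0.554, -0.316, 0.021])]
funnel [(0.65, [0.393, 0.278, 0.048])]
lid [(0.92, [0.35, 0.167, 0.01]), (0.89, [0.258, 0.245, 0.016]), (0.87, [0.345, 0.066, 0.012]), (0.75, [0.56, 0.028, 0.014])]
beaker [(0.8, [0.463, -0.149, 0.022])]
petri [(0.87, [0.476, 0.423, 0.017]), (0.29, [0.466, -0.147, 0.018])]
mailer [(0.96, [0.456, 0.016, 0.022]), (0.45, [0.553, -0.319, 0.018])]
jar [(0.55, [0.546, 0.299, 0.058])]
t 1.0 tcp [ 0.2825 -0.6131  0.2313] w 0.0854 F [-0.1  0.   0.4]
[[ 0.     0.418 -0.908]
 [-0.    -0.908 -0.418]
 [-1.     0.    -0.   ]]
```

View pics/top0.png

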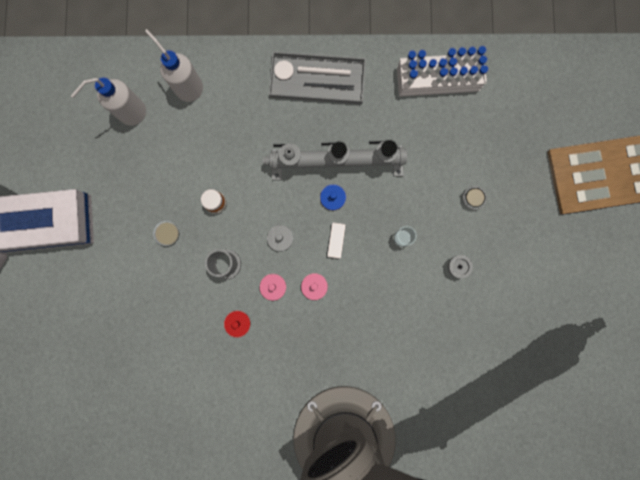

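View pics/scene0.png

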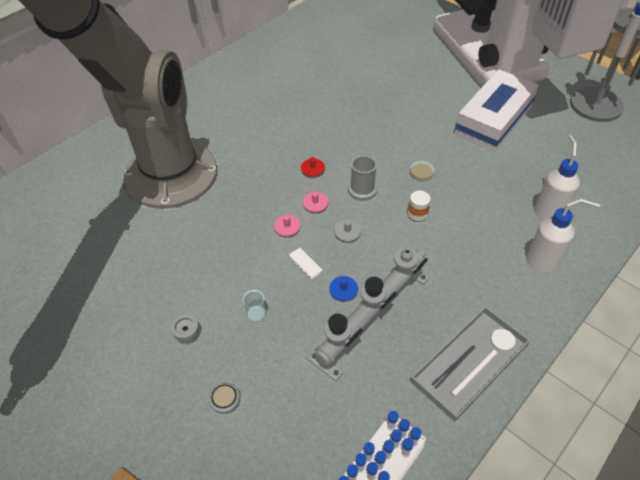

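Top view: open outlet at (289,152), steel lid at (280,238), funnel (222,264), screen (475,197), head (460,266). The blue, pink and red discs are the decoys. Scene view agrees.

```bash
python3 - <<'E'
from h import *
C={n:np.load(n+'.npy').reshape(-1,3) for n in('scene','top')}
def fit(p):
    A=np.c_[2*p,np.ones(len(p))];s=np.linalg.lstsq(A,(p**2).sum(1),rcond=None)[0];return s[:2]
for nm,x,y,z0,z1,rad in [('head',.392,-.275,.033,.04,.045),('screen',.56,-.317,.015,.024,.045),('funnel rim',.395,.275,.084,.096,.05),('funnel all',.4,.275,.02,.096,.055),('skirt',.4,.275,.008,.016,.06),('lid disc',.467,.155,.01,.018,.045),('knob',.467,.155,.033,.046,.03),
  ('outlet spig',.645,.136,.105,.125,.04),('collar',.645,.136,.09,.1,.045),('stop1',.65,.02,.115,.13,.04),('stop2',.65,-.09,.115,.13,.04),('pipe',.64,.03,.055,.07,.3),('beaker',.465,-.147,.03,.065,.04),('jar',.553,.295,.05,.065,.04),('petri',.478,.42,.01,.02,.045),('mailer',.456,.015,.015,.024,.055)]:
    for n,c in C.items():
        m=(np.hypot(c[:,0]-x,c[:,1]-y)<rad)&(c[:,2]>z0)&(c[:,2]<z1);p=c[m]
        if len(p)<8: print(nm,n,len(p));continue
        (cx,cy),rr=cv2.minEnclosingCircle(p[:,:2].astype(np.float32))
        lo,hi=np.percentile(p,[1,99],axis=0)
        print(nm,n,len(p),'enc',round(cx,4),round(cy,4),'r',round(rr,4),'mid',np.round((lo+hi)[:2]/2,4),'ext',np.round((hi-lo)[:2],3),'mean',np.round(p.mean(0),4))
E
```

```text
head scene 250 enc 0.3957 -0.2729 r 0.0279 mid [ 0.3956 -0.2729] ext [0.053 0.052] mean [ 0.3965 -0.2732  0.0359]
head top 197 enc 0.3912 -0.2708 r 0.0272 mid [ 0.3902 -0.2706] ext [0.051 0.053] mean [ 0.3905 -0.2712  0.0354]
screen scene 665 enc 0.561 -0.3171 r 0.0304 mid [ 0.5616 -0.317 ] ext [0.054 0.053] mean [ 0.5622 -0.3175  0.0201]
screen top 433 enc 0.5556 -0.3131 r 0.0294 mid [ 0.5558 -0.3143] ext [0.055 0.054] mean [ 0.5556 -0.313   0.0193]
funnel rim scene 149 enc 0.404 0.2786 r 0.0317 mid [0.4036 0.2781] ext [0.059 0.059] mean [0.4051 0.2788 0.0883]
funnel rim top 164 enc 0.3987 0.2802 r 0.0304 mid [0.3981 0.2801] ext [0.057 0.058] mean [0.3993 0.2821 0.0887]
funnel all scene 831 enc 0.4039 0.2775 r 0.0329 mid [0.4045 0.2777] ext [0.058 0.058] mean [0.4072 0.2739 0.0621]
funnel all top 446 enc 0.3988 0.2801 r 0.0304 mid [0.3981 0.2798] ext [0.057 0.057] mean [0.3987 0.282  0.0658]
skirt scene 149 enc 0.4057 0.2755 r 0.0366 mid [0.4056 0.275 ] ext [0.068 0.065] mean [0.4178 0.2632 0.0121]
skirt top 169 enc 0.398 0.2788 r 0.0352 mid [0.3977 0.2748] ext [0.069 0.059] mean [0
[... 1729 characters left out ...]
.1422] ext [0.041 0.042] mean [ 0.4619 -0.1436  0.0509]
jar scene 269 enc 0.5517 0.3052 r 0.0265 mid [0.5526 0.3046] ext [0.044 0.047] mean [0.5535 0.3033 0.0569]
jar top 320 enc 0.547 0.3071 r 0.0235 mid [0.5463 0.3074] ext [0.044 0.044] mean [0.5462 0.307  0.0566]
petri scene 336 enc 0.4762 0.4201 r 0.0343 mid [0.4783 0.4205] ext [0.057 0.06 ] mean [0.4792 0.42   0.0148]
petri top 485 enc 0.4721 0.4238 r 0.0305 mid [0.4727 0.4238] ext [0.057 0.057] mean [0.4723 0.4233 0.0144]
mailer scene 419 enc 0.4603 0.0163 r 0.0427 mid [0.4599 0.0143] ext [0.08  0.038] mean [0.4606 0.0138 0.0188]
mailer top 405 enc 0.4541 0.0165 r 0.0424 mid [0.4539 0.017 ] ext [0.079 0.038] mean [0.4546 0.0169 0.0181]
```

```bash
python3 -m pendant '[85,0,0,0,0.144, 85,0,0,0,0.144, 85,0,0,0,0.144, 85,0,-50,-15,0, 85,0,-50,-16,0, 85,0,-50,-16,0, 85,0,-50,-16,0, 85,0,-50,-16,0, 85,15,-50,-16,0, 85,45,-41,-16,0, 85,45,0,0,0, 85,0,0,0,0]' 30; python3 - <<'E'
from h import *
o,M=st();print(np.round(M,3));to(.3935,-.272,.006)
grab('scene','s1.png')
p,d=viewer.grab_frame('top');cv2.imwrite('pics/t1.png',cv2.cvtColor(p,4)[180:340,380:540].repeat(4,0).repeat(4,1))
E
```

```text
clock: 2.5
tcp_pos: [0.3915, -0.2709, 0.1245]
orientation: [-2.214, -0.004, 2.227]
contact_force: [-0.2, -0.7, 0.3]
grip_width: 0.0851
t 2.5 tcp [ 0.3915 -0.2709  0.1245] w 0.0851 F [-0.2 -0.7  0.3]
[[-0.005  0.001 -1.   ]
 [ 0.003 -1.    -0.001]
 [-1.    -0.003  0.005]]
t 2.5 tcp [ 0.3915 -0.2709  0.1245] w 0.0851 F [-0.2 -0.7  0.3]
tool shift mm [118.5   1.4  -2.6]
```

View pics/s1.png

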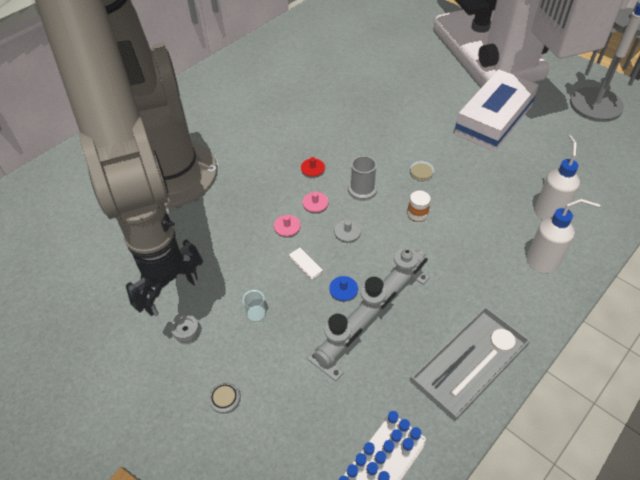

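The gripper stands centred above the head at scene (180,325). I'll descend and squeeze in two directions to centre it and find the camera bias.

```bash
python3 -m pendant '[85,50,1.4,-2.6,0, 85,40,0,0,0, 85,20,0,0,0, 85,8,0,0,0, 50,0,0,0,0, 50,0,0,0,0, 50,0,0,0,0, 50,0,0,0,0, 50,0,0,0,0]' 25; python3 -m pendant '[72,0,0,0,0, 72,0,0,0,0, 72,0,0,0,0.175, 72,0,0,0,0.175, 72,0,0,0,0.175, 72,0,0,0,0.175, 72,0,0,0,0.175, 72,0,0,0,0.175, 72,0,0,0,0.175, 72,0,0,0,0.175, 72,0,0,0,0.175, 50,0,0,0,0, 50,0,0,0,0, 50,0,0,0,0, 50,0,0,0,0, 50,0,0,0,0]' 40; python3 -c "
from h import *
o,M=st();print(np.round(o['joints'],2),np.round(M,3))"
```

```text
clock: 3.72
tcp_pos: [0.3971, -0.2745, 0.0102]
orientation: [2.224, -0.002, -2.218]
contact_force: [-1.3, 0.1, 5.1]
grip_width: 0.0531
clock: 5.72
tcp_pos: [0.3961, -0.2736, 0.009]
orientation: [-1.208, 1.209, 1.209]
contact_force: [-2.2, 2.3, 6.1]
grip_width: 0.0527
t 5.72 tcp [ 0.3961 -0.2736  0.009 ] w 0.0527 F [-2.2  2.3  6.1]
[ 0.18  0.55  0.37  2.18 -0.42  0.48 -2.27] [[ 0.    -1.     0.001]
 [ 0.001  0.001  1.   ]
 [-1.    -0.     0.001]]
```

```bash
python3 -m pendant '[85,0,0,0,0, 85,0,0,0,0, 85,0,0,0,0, 85,-30,0,0,0, 85,-50,0,0,0, 85,-30,30,-20,0, 85,0,40,-30,0, 85,0,0,0,0]' 40; python3 - <<'E'
from h import *
st()
for n in('scene','top'):
    p,d=grab(n,n+'2.png');c=cloud(n,d).reshape(-1,3)
    m=(np.hypot(c[:,0]-.396,c[:,1]+.2735)<.045)&(c[:,2]>.033)&(c[:,2]<.041);p=c[m]
    (cx,cy),rr=cv2.minEnclosingCircle(p[:,:2].astype(np.float32))
    lo,hi=np.percentile(p,[1,99],axis=0)
    print(n,len(p),'enc',round(cx,4),round(cy,4),rr,np.round((lo+hi)/2,4),np.round(hi-lo,4),p.mean(0))
E
```

```text
clock: 6.72
tcp_pos: [0.3228, -0.3254, 0.1191]
orientation: [-1.202, 1.214, 1.201]
contact_force: [-0.0, 0.0, 0.2]
grip_width: 0.085
t 6.72 tcp [ 0.3228 -0.3254  0.1191] w 0.085 F [-0.   0.   0.2]
scene 263 enc 0.3996 -0.2744 0.02813551388680935 [ 0.3996 -0.2755  0.0368] [0.0529 0.0511 0.0071] [ 0.3994631  -0.2755537   0.03607377]
top 193 enc 0.3942 -0.272 0.027604280039668083 [ 0.3947 -0.2722  0.0364] [0.0508 0.0515 0.0065] [ 0.39334851 -0.27243911  0.03565296]
```

Both cameras averaged put the head within about 1 mm of the known position, so I'll use that average. Regrasping the head with the original tool yaw.

```bash
python3 -m pendant '[85,0,-40,30,0, 85,0,-30,20,0, 85,8,0,0,-0.175, 85,8,0,0,-0.175, 85,8,0,0,-0.175, 85,8,0,0,-0.175, 85,8,0,0,-0.175, 85,8,0,0,-0.175, 85,8,0,0,-0.175, 85,8,0,0,-0.175, 85,8,0,0,-0.17, 85,26,0,0,0, 85,10,0,0,0, 50,0,0,0,0, 50,0,0,0,0, 50,0,0,0,0, 50,0,0,0,0]' 40; python3 -m pendant '[50,0,0,0,0, 50,-20,0,0,0, 50,-50,0,0,0, 50,-50,0,0,0, 50,-45,0,0,0, 50,0,-40,-25,0, 50,0,-40,-25,0, 50,0,0,0,0]' 40; python3 -c "
from h import *
o,M=st();print(np.round(o['joints'],2),np.round(M,3));to(.644,.122,.19)"
```

```text
clock: 8.95
tcp_pos: [0.3967, -0.2738, 0.0113]
orientation: [-2.22, 0.006, 2.218]
contact_force: [-0.5, 1.9, 6.4]
grip_width: 0.0528
clock: 9.95
tcp_pos: [0.4484, -0.1904, 0.1758]
orientation: [2.223, 0.003, -2.22]
contact_force: [-0.4, 0.1, -2.2]
grip_width: 0.0528
t 9.95 tcp [ 0.4484 -0.1904  0.1758] w 0.0528 F [-0.4  0.1 -2.2]
[ 0.23  0.24  0.05  2.05 -0.02  0.85 -1.28] [[ 0.001  0.001 -1.   ]
 [ 0.001 -1.    -0.001]
 [-1.    -0.001 -0.001]]
t 9.95 tcp [ 0.4484 -0.1904  0.1758] w 0.0528 F [-0.4  0.1 -2.2]
tool shift mm [ -13.6 -312.2 -196. ]
```

```bash
python3 -m pendant '[50,0,-44.6,-28,0, 50,0,-44.6,-28,0, 50,0,-44.6,-28,0, 50,0,-44.6,-28,0, 50,0,-44.6,-28,0, 50,0,-44.6,-28,0, 50,0,-44.6,-28,0, 50,0,0,0,0, 50,0,0,0,0]' 40; python3 - <<'E'
from h import *
to(.644,.122,.19)
p,d=viewer.grab_frame('scene');cv2.imwrite('pics/s3.png',cv2.cvtColor(p,4)[160:320,330:490].repeat(4,0).repeat(4,1))
c=cloud('scene',d).reshape(-1,3)
for z0,z1,nm in((.19,.198,'headtop?'),(.198,.206,'t2'),(.165,.185,'foot')):
    m=(np.hypot(c[:,0]-.648,c[:,1]-.121)<.04)&(c[:,2]>z0)&(c[:,2]<z1);q=c[m]
    if len(q):print(nm,len(q),q.min(0),q.max(0))
E
```

```text
clock: 11.08
tcp_pos: [0.6436, 0.1155, 0.1749]
orientation: [-2.218, 0.008, 2.221]
contact_force: [0.4, -1.1, -1.5]
grip_width: 0.0526
t 11.07 tcp [0.6436 0.1155 0.1749] w 0.0526 F [ 0.4 -1.1 -1.5]
tool shift mm [-15.1  -6.4  -0.3]
headtop? 146 [0.6234826  0.08202494 0.19010551] [0.67313566 0.14699787 0.19798735]
t2 123 [0.62737149 0.08291325 0.19803408] [0.67305304 0.1467363  0.20589123]
foot 79 [0.64650707 0.08228541 0.16516433] [0.67043254 0.14764849 0.18489712]
```

View pics/s3.png

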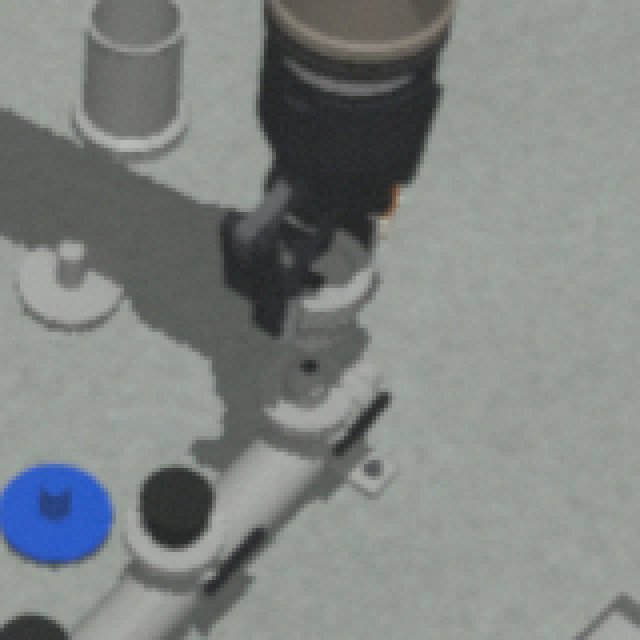

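The head is held level above the outlet, which sits at crop (310,390). The tool is 6.5 mm short in y, so I'll correct that and descend.

```bash
python3 -m pendant '[50,10,-6.4,-0.4,0, 50,20,0,0,0, 50,10,0,0,0, 50,0,0,0,0]' 40; python3 -m pendant '[50,8,0,0,0, 50,8,0,0,0, 50,4,0,0,0, 50,0,0,0,0]' 40;
```

```text
clock: 11.62
tcp_pos: [0.6435, 0.123, 0.1339]
orientation: [-2.216, 0.007, 2.222]
contact_force: [0.2, -0.3, -0.3]
grip_width: 0.0526
clock: 12.12
tcp_pos: [0.6443, 0.1235, 0.1152]
orientation: [-2.218, 0.006, 2.22]
contact_force: [-0.1, -0.7, -1.3]
grip_width: 0.0524
```

```bash
python3 -m pendant '[50,4,0,0,0, 50,3,0,0,0, 50,3,0,0,0, 50,1,0,0,0, 50,0,0,0,0]' 40
```

```text
clock: 12.75
tcp_pos: [0.6446, 0.1236, 0.1064]
orientation: [-2.219, 0.006, 2.218]
contact_force: [-5.3, -1.2, 11.0]
grip_width: 0.0528
```

Seated at the expected height (0.106). Releasing, lifting and heading for the screen.

```bash
python3 -m pendant '[85,0,0,0,0, 85,0,0,0,0, 85,0,0,0,0, 85,-20,0,0,0, 85,-50,0,0,0, 85,-15,44,9,0, 85,0,44,9,0, 85,0,44,9,0, 85,0,44,9,0, 85,0,44,9,0, 85,0,44,9,0, 85,0,44,9,0, 85,0,44,9,0, 85,0,44,9,0, 85,0,42,6,0, 85,0,0,0,0]' 40; python3 - <<'E'
from h import *
o,M=st();print(np.round(o['joints'],2));to(.557,-.315,.003)
for n in('scene','top'):
    p,d=grab(n,n+'4.png');c=cloud(n,d).reshape(-1,3)
    for z0,z1 in((.126,.136),(.105,.131)):
        m=(np.hypot(c[:,0]-.645,c[:,1]-.1225)<.045)&(c[:,2]>z0)&(c[:,2]<z1);q=c[m]
        if len(q)<5: continue
        print(n,len(q),cv2.minEnclosingCircle(q[:,:2].astype(np.float32)),q.mean(0))
    cv2.imwrite('pics/'+n+'4c.png',cv2.imread('pics/'+n+'4.png')[[slice(160,320),slice(90,250)][n=='top'],[slice(330,490),slice(220,380)][n=='top']].repeat(4,0).repeat(4,1))
    print([(a['score'],np.round(a['location'],3)) for a in nets.look_for('screen',n)[:1]])
E
```

```text
clock: 14.75
tcp_pos: [0.5537, -0.3192, 0.1912]
orientation: [-2.218, 0.017, 2.216]
contact_force: [-0.2, 0.7, 0.6]
grip_width: 0.0852
t 14.75 tcp [ 0.5537 -0.3192  0.1912] w 0.0852 F [-0.2  0.7  0.6]
[ 0.39  0.45  0.05  1.69 -0.02  1.   -1.14]
t 14.75 tcp [ 0.5537 -0.3192  0.1912] w 0.0852 F [-0.2  0.7  0.6]
tool shift mm [188.2  -4.8  -3. ]
scene 280 ((0.6481812596321106, 0.12321159988641739), 0.02891283854842186) [0.64737329 0.12204778 0.13015464]
scene 491 ((0.6492978930473328, 0.12319184094667435), 0.029607243835926056) [0.64825232 0.12103146 0.12350207]
[(0.98, array([ 0.564, -0.321,  0.022]))]
top 241 ((0.6418810486793518, 0.12467719614505768), 0.027488891035318375) [0.64134882 0.12450431 0.12974675]
top 440 ((0.6419594883918762, 0.1253712773323059), 0.028108108788728714) [0.64136031 0.12421813 0.12397534]
[(0.75, array([ 0.554, -0.315,  0.018]))]
```

View pics/scene4c.png

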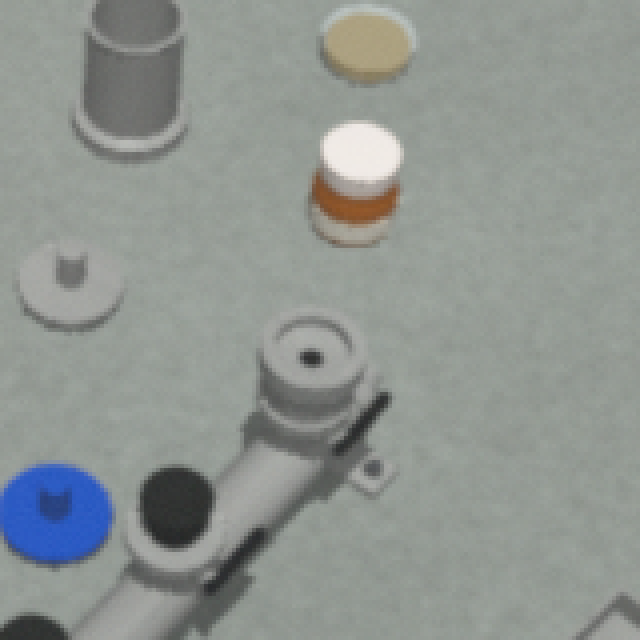

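The head is seated upright, at crop (312,360). Next is the screen.

```bash
python3 -m pendant '[85,50,-4.5,-3.5,0, 85,50,0,0,0, 85,50,0,0,0, 85,25,0,0,0, 85,10,0,0,0, 85,0,0,0,0, 85,0,0,0,0]' 40;  python3 -m pendant '[55,0,0,0,0, 55,0,0,0,0, 55,0,0,0,0, 55,0,0,0,0]' 40
```

```text
clock: 15.82
tcp_pos: [0.56, -0.3097, 0.0062]
orientation: [-2.222, 0.006, 2.217]
contact_force: [-0.0, -0.4, -0.3]
grip_width: 0.0852
clock: 16.32
tcp_pos: [0.5594, -0.3102, 0.0061]
orientation: [-2.221, 0.007, 2.217]
contact_force: [-0.9, 0.8, 7.1]
grip_width: 0.0557
```

```bash
python3 -m pendant '[70,0,0,0,0, 70,0,0,0,0, 70,4,0,1.5,0, 70,4,0,0,0, 70,0,0,0,0, 55,0,0,0,0, 55,0,0,0,0, 55,0,0,0,0, 55,0,0,0,0]' 45;python3 -c "
from h import *
st()"; python3 -m pendant '[55,-10,0,0,0, 55,-20,0,0,0, 55,0,0,0,0]' 45;python3 -c "
from h import *
p,d=viewer.grab_frame('scene');cv2.imwrite('pics/s5.png',cv2.cvtColor(p,4)[320:440,150:310].repeat(4,0).repeat(4,1))"
```

```text
clock: 17.45
tcp_pos: [0.5574, -0.3095, -0.0032]
orientation: [-2.219, 0.006, 2.219]
contact_force: [-0.6, 0.4, 3.8]
grip_width: 0.0557
t 17.45 tcp [ 0.5574 -0.3095 -0.0032] w 0.0557 F [-0.6  0.4  3.8]
clock: 17.82
tcp_pos: [0.559, -0.3104, 0.0291]
orientation: [-2.224, 0.008, 2.215]
contact_force: [0.4, -0.0, -1.5]
grip_width: 0.0555
```

View pics/s5.png

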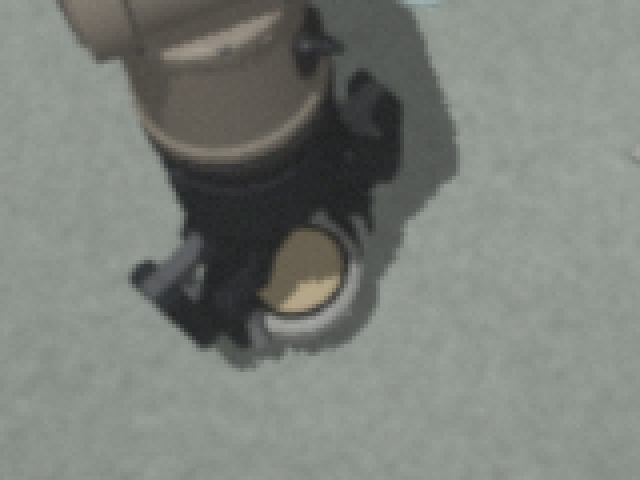

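```bash
python3 -c "
from h import *
st()
p,d=viewer.grab_frame('scene');c=cloud('scene',d);v,u=np.mgrid[0:480,0:640]
m=(np.hypot(c[...,0]-.562,c[...,1]+.311)<.04)&(c[...,2]>.02)&(c[...,2]<.062)
g=p.astype(int);sp=g[...,0]-g[...,2]
f=m&(sp>25)
q=c[m&(v>375)];print('z',np.percentile(c[f][:,2],[5,50,95]),'face',f.sum(),c[f].min(0),c[f].max(0))
z=np.median(c[f][:,2]);n=m&(abs(c[...,2]-z)<.004)&(g.sum(2)>150);e=c[n];print('disc',e.min(0),e.max(0),cv2.minEnclosingCircle(e[:,:2].astype(np.float32)))
A=c[f][:,:2];hull=cv2.convexHull(A.astype(np.float32))[:,0];print(np.round(hull,4).tolist())
"
```

```text
t 17.88 tcp [ 0.5582 -0.31    0.0281] w 0.0556 F [ 0.3 -0.1 -2.2]
z [0.04959904 0.0519361  0.05440272] face 93 [ 0.55272022 -0.32837125  0.04746205] [ 0.58171336 -0.29966987  0.05637794]
disc [ 0.5462601  -0.34654487  0.04794363] [ 0.59226654 -0.27307988  0.0559013 ] ((0.5673755407333374, -0.30981236696243286), 0.03684079274535179)
[[0.5817000269889832, -0.30649998784065247], [0.5791000127792358, -0.3021000027656555], [0.5782999992370605, -0.3010999858379364], [0.5766000151634216, -0.299699991941452], [0.5526999831199646, -0.3027999997138977], [0.5605999827384949, -0.3221000134944916], [0.5699999928474426, -0.32839998602867126], [0.5720000267028809, -0.32739999890327454], [0.5776000022888184, -0.3244999945163727], [0.5806999802589417, -0.31790000200271606], [0.5814999938011169, -0.3138999938964844]]
```

Screen is held level and within 2 mm of centre.

```bash
python3 -m pendant '[55,-40,0,0,0, 55,-50,0,0,0, 55,-42,0,0,0, 55,0,-43.4,-8.6,0, 55,0,-43.4,-8.6,0, 55,0,-43.4,-8.6,0, 55,0,-43.4,-8.6,0, 55,0,-43.4,-8.6,0, 55,0,-43.4,-8.6,0, 55,0,-43.4,-8.6,0, 55,0,-43.4,-8.6,0, 55,0,-43.4,-8.6,0, 55,0,-43.4,-8.6,0, 55,0,0,0,0, 55,0,0,0,0, 55,0,0,0,0]' 45;python3 -c "
from h import *
to(.6438,.1236,.1198)"
```

```text
clock: 19.92
tcp_pos: [0.6454, 0.122, 0.1583]
orientation: [-2.218, 0.01, 2.219]
contact_force: [0.4, 0.2, -1.3]
grip_width: 0.0554
t 19.93 tcp [0.6454 0.122  0.1583] w 0.0554 F [ 0.4  0.2 -1.3]
tool shift mm [38.5 -1.6  1.6]
```

```bash
python3 -m pendant '[55,12,-1.6,1.6,0, 55,10,0,0,0, 55,0,0,0,0, 55,5,0,0,0, 55,4,0,0,0, 55,3,0,0,0, 55,3,0,0,0, 55,2,0,0,0, 55,0,0,0,0]' 45;python3 -c "
from h import *
p,d=viewer.grab_frame('scene');cv2.imwrite('pics/s6.png',cv2.cvtColor(p,4)[190:310,330:490].repeat(4,0).repeat(4,1))"
```

```text
clock: 21.05
tcp_pos: [0.6466, 0.1223, 0.1247]
orientation: [-2.225, 0.012, 2.213]
contact_force: [-7.0, -7.3, 27.5]
grip_width: 0.0562
```

View pics/s6.png

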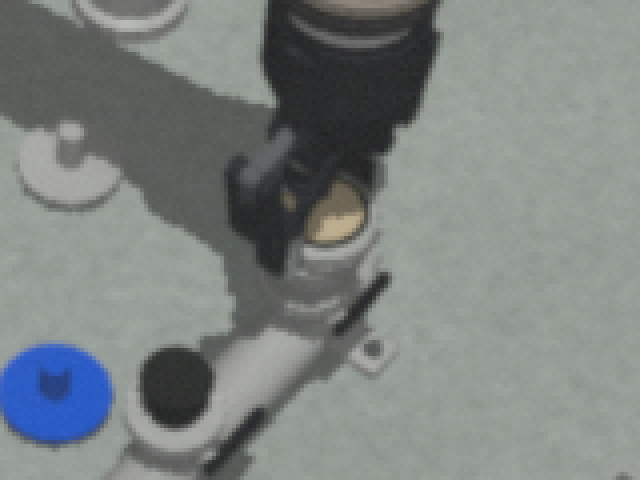

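```bash
python3 -m pendant '[55,-5,0,0,0, 55,-2,0,0,0, 55,0,0,0,0, 55,0,0,0,0]' 45;python3 -c "
from h import *
o,M=st();print(np.round(M,3))"
```

```text
clock: 21.6
tcp_pos: [0.6442, 0.1258, 0.1267]
orientation: [-2.219, 0.006, 2.218]
contact_force: [-0.5, 0.2, 4.8]
grip_width: 0.0555
t 21.6 tcp [0.6442 0.1258 0.1267] w 0.0555 F [-0.5  0.2  4.8]
[[ 0.    -0.005 -1.   ]
 [ 0.    -1.     0.005]
 [-1.    -0.    -0.   ]]
```

```bash
cat >> h.py <<'E'
def face(x,y,z0,z1):
    p,d=viewer.grab_frame('scene');c=cloud('scene',d);g=p.astype(int)
    f=(np.hypot(c[...,0]-x,c[...,1]-y)<.04)&(c[...,2]>z0)&(c[...,2]<z1)&(g[...,0]-g[...,2]>25)
    q=c[f];print('face n',len(q),'z',np.percentile(q[:,2],[5,50,95]),'x',np.percentile(q[:,0],[2,98]),'y',np.percentile(q[:,1],[2,98]))
    A=np.c_[q[:,:2],np.ones(len(q))];print('tilt',np.linalg.lstsq(A,q[:,2],rcond=None)[0])
E
python3 -c "
from h import *
face(.648,.122,.13,.17)"
```

```text
face n 77 z [0.14740909 0.15041592 0.1534646 ] x [0.64861047 0.66642819] y [0.10999091 0.13772964]
tilt [ 0.08165474 -0.03099169  0.10033658]
```

The finger tips probably caught the head's 54 mm edge, because y is 2 mm off and the tips reach below the disc. I'll align y and try again.

```bash
python3 -m pendant '[55,-2,2.2,0,0, 55,0,0,0,0, 55,0,0,0,0]' 45; python3 -m pendant '[55,4,0,0,0, 55,2,0,0,0, 55,0,0,0,0]' 45
```

```text
clock: 22.02
tcp_pos: [0.6435, 0.1234, 0.1281]
orientation: [-2.218, 0.006, 2.22]
contact_force: [1.4, 1.0, -1.3]
grip_width: 0.056
clock: 22.4
tcp_pos: [0.6437, 0.1234, 0.1222]
orientation: [-2.218, 0.006, 2.22]
contact_force: [0.0, -0.3, -1.1]
grip_width: 0.0556
```

```bash
python3 -c "
from h import *
face(.648,.122,.13,.17)"
```

```text
face n 70 z [0.14315155 0.14550685 0.14784582] x [0.65112114 0.66613136] y [0.1071737  0.13291147]
tilt [ 0.0168419  -0.00612587  0.1349606 ]
```

```bash
python3 -m pendant '[55,2,0,0,0, 55,1.5,0,0,0, 55,0,0,0,0, 55,0,0,0,0]' 45
```

```text
clock: 22.95
tcp_pos: [0.6442, 0.1234, 0.1199]
orientation: [-2.22, 0.006, 2.218]
contact_force: [-2.5, -0.8, 5.8]
grip_width: 0.0556
```

```bash
python3 -m pendant '[85,0,0,0,0, 85,0,0,0,0, 85,0,0,0,0, 85,-20,0,0,0, 85,-50,0,0,0, 85,0,-26,41,0, 85,0,-26,41,0, 85,0,-26,41,0, 85,0,-26,41,0, 85,0,-26,40,0, 85,0,-25,40,0, 85,0,0,0,0, 85,0,0,0,0, 85,0,0,0,0]' 45; python3 - <<'E'
from h import *
to(.400,.279,.036)
face(.648,.122,.13,.17)
for n in('scene','top'):
    p,d=grab(n,n+'7.png');c=cloud(n,d).reshape(-1,3)
    m=(np.hypot(c[:,0]-.645,c[:,1]-.1225)<.045)&(c[:,2]>.134)&(c[:,2]<.15);q=c[m]
    print(n,len(q),cv2.minEnclosingCircle(q[:,:2].astype(np.float32)),q.mean(0))
    m=(np.hypot(c[:,0]-.4,c[:,1]-.279)<.06)&(c[:,2]>.084)&(c[:,2]<.096);q=c[m]
    if len(q)>4:print('fun',n,len(q),cv2.minEnclosingCircle(q[:,:2].astype(np.float32)))
cv2.imwrite('pics/s7c.png',cv2.imread('pics/scene7.png')[130:290,300:460].repeat(4,0).repeat(4,1))
E
```

```text
clock: 24.7
tcp_pos: [0.402, 0.279, 0.1896]
orientation: [-2.219, 0.008, 2.217]
contact_force: [0.3, -0.2, 0.6]
grip_width: 0.0855
t 24.7 tcp [0.402  0.279  0.1896] w 0.0855 F [ 0.3 -0.2  0.6]
tool shift mm [153.6   0.    2.1]
face n 266 z [0.14081679 0.14356691 0.14670181] x [0.62905019 0.66562158] y [0.10386231 0.1407616 ]
tilt [ 0.01573364 -0.02693117  0.13671043]
scene 569 ((0.6486636996269226, 0.12055844813585281), 0.030533570796251297) [0.65047534 0.11887728 0.14230424]
fun scene 147 ((0.4051104187965393, 0.27894318103790283), 0.03203669562935829)
top 568 ((0.643158495426178, 0.1243743970990181), 0.029464587569236755) [0.64171928 0.12429888 0.1420629 ]
fun top 65 ((0.3980312943458557, 0.2799002528190613), 0.029971586540341377)
```

View pics/s7c.png

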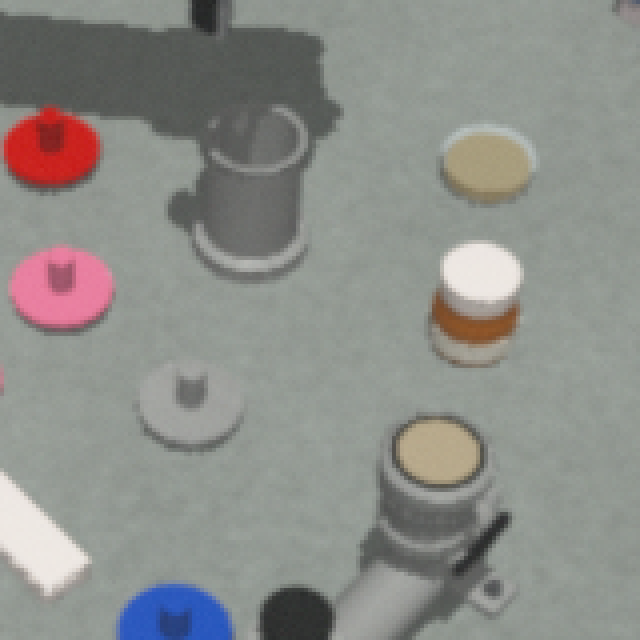

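Screen sits flat, face at 0.1436 against 0.143 expected. The funnel is at crop (255,190), under the tool.

```bash
python3 -m pendant '[85,45,0,1.5,0, 85,45,0,0,0, 85,40,0,0,0, 85,20,0,0,0, 85,6,0,0,0, 85,0,0,0,0, 55,0,0,0,0, 55,0,0,0,0, 55,0,0,0,0, 55,0,0,0,0, 55,0,0,0,0]' 45
```

```text
clock: 26.22
tcp_pos: [0.3999, 0.2802, 0.0344]
orientation: [-2.22, 0.005, 2.216]
contact_force: [-0.8, -0.8, 6.4]
grip_width: 0.0578
```

```bash
python3 -m pendant '[55,-20,0,0,0, 55,-50,0,0,0, 55,-50,0,0,0, 55,-50,0,0,0, 55,0,0,0,0, 55,0,0,0,0]' 45; python3 - <<'E'
from h import *
o,M=st();t=o['tcp_pos'];print(M.round(3))
for n in('scene','top'):
    p,d=grab(n,n+'8.png');c=cloud(n,d).reshape(-1,3);dz=t[2]-.0344
    for z0,z1 in((-.003,.013),(.015,.04),(.084,.094)):
        m=(np.hypot(c[:,0]-t[0],c[:,1]-t[1])<.05)&(c[:,2]>z0+dz)&(c[:,2]<z1+dz);q=c[m]
        if len(q)>4:print(n,z0,len(q),cv2.minEnclosingCircle(q[:,:2].astype(np.float32)),q[:,:2].min(0),q[:,:2].max(0))
cv2.imwrite('pics/s8c.png',cv2.imread('pics/scene8.png')[80:240,260:420].repeat(4,0).repeat(4,1))
E
```

```text
clock: 26.98
tcp_pos: [0.3988, 0.2792, 0.2028]
orientation: [-2.219, 0.006, 2.219]
contact_force: [-0.2, 0.5, -2.5]
grip_width: 0.0579
t 26.98 tcp [0.3988 0.2792 0.2028] w 0.0579 F [-0.2  0.5 -2.5]
[[-0.    -0.005 -1.   ]
 [-0.    -1.     0.005]
 [-1.     0.     0.   ]]
scene -0.003 194 ((0.40672653913497925, 0.2765505015850067), 0.03751815855503082) [0.37223945 0.2391334 ] [0.43993538 0.31310656]
scene 0.015 223 ((0.4065321981906891, 0.2731999456882477), 0.03349468111991882) [0.37879795 0.24004076] [0.43513754 0.29705194]
scene 0.084 149 ((0.4111822247505188, 0.28040653467178345), 0.0476386621594429) [0.37552742 0.23297118] [0.43351395 0.32784191]
top -0.003 134 ((0.39655187726020813, 0.2782787084579468), 0.03512389212846756) [0.36221139 0.24577949] [0.43109487 0.29024582]
top 0.015 46 ((0.3962671160697937, 0.2751401662826538), 0.030211877077817917) [0.36616369 0.25355049] [0.42634862 0.2817986 ]
top 0.084 65 ((0.39658963680267334, 0.26529592275619507), 0.028359435498714447) [0.36905896 0.23866113] [0.4247148 0.2718004]
```

View pics/s8c.png

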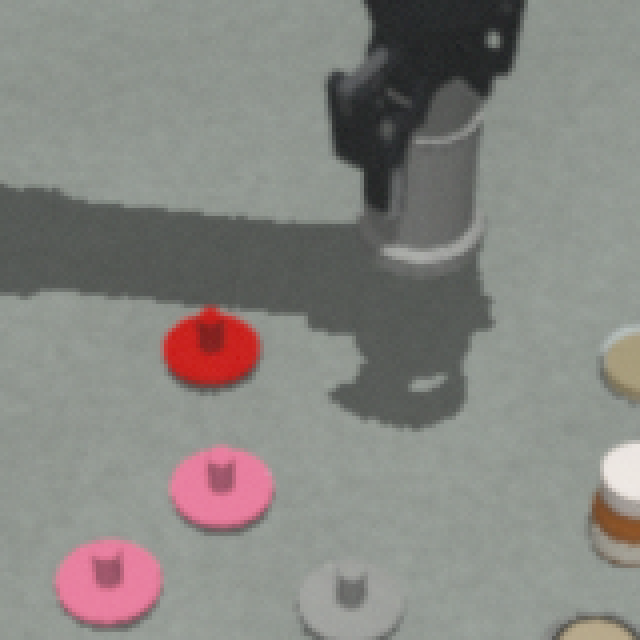

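```bash
python3 -m pendant '[55,0,26,-41,0, 55,0,26,-41,0, 55,0,26,-41,0, 55,0,26,-41,0, 55,0,26,-41,0, 55,0,26,-40,0, 55,0,0,0,0, 55,0,0,0,0, 55,0,0,0,0]' 45; python3 - <<'E'
from h import *
to(.6445,.1232,.1694)
E
```

```text
clock: 28.2
tcp_pos: [0.6422, 0.1238, 0.2023]
orientation: [-2.218, 0.003, 2.222]
contact_force: [1.0, 0.2, -1.2]
grip_width: 0.0577
t 28.2 tcp [0.6422 0.1238 0.2023] w 0.0577 F [ 1.   0.2 -1.2]
tool shift mm [32.9  0.6 -2.4]
```

```bash
python3 -m pendant '[55,10,0.5,-2,0, 55,10,0,0,0, 55,0,0,0,0, 55,0,0,0,0]' 45; python3 -m pendant '[55,3,0,0,0, 55,3,0,0,0, 55,0,0,0,0]' 45
```

```text
clock: 28.7
tcp_pos: [0.6454, 0.122, 0.1831]
orientation: [-2.219, 0.006, 2.219]
contact_force: [0.6, 0.8, -1.8]
grip_width: 0.058
clock: 29.08
tcp_pos: [0.6452, 0.1219, 0.1768]
orientation: [-2.218, 0.006, 2.219]
contact_force: [0.5, 0.5, -2.1]
grip_width: 0.0576
```

```bash
python3 -m pendant '[55,3,-1,0.5,0, 55,3,0,0,0, 55,0,0,0,0]' 45; python3 -m pendant '[55,2,0,0,0, 55,1,0,0,0, 55,0,0,0,0]' 45
```

```text
clock: 29.45
tcp_pos: [0.6447, 0.1229, 0.1707]
orientation: [-2.218, 0.006, 2.22]
contact_force: [0.1, -0.9, -1.8]
grip_width: 0.0577
clock: 29.82
tcp_pos: [0.6454, 0.123, 0.1695]
orientation: [-2.22, 0.006, 2.217]
contact_force: [-2.8, -0.6, 5.0]
grip_width: 0.0577
```

```bash
python3 -m pendant '[85,0,0,0,0, 85,0,0,0,0, 85,0,0,0,0, 85,-30,0,0,0, 85,-50,0,0,0, 85,-20,0,0,0, 45,0,-7,46,0, 45,0,-7,46,0, 45,0,-7,46,0, 45,0,-6,45,0, 45,0,0,0,0, 45,0,0,0,0, 45,0,0,0,0]' 40; python3 - <<'E'
from h import *
to(.4622,.150,.018)
for n in('scene','top'):
    p,d=grab(n,n+'9.png');c=cloud(n,d).reshape(-1,3)
    for nm,x,y,z0,z1 in(('rim',.645,.123,.216,.235),('skirt',.645,.123,.136,.153),('lid',.463,.15,.01,.018)):
        m=(np.hypot(c[:,0]-x,c[:,1]-y)<.05)&(c[:,2]>z0)&(c[:,2]<z1);q=c[m]
        if len(q)>4:print(nm,n,len(q),cv2.minEnclosingCircle(q[:,:2].astype(np.float32)),q.mean(0),np.percentile(q[:,2],[5,95]))
cv2.imwrite('pics/s9c.png',cv2.imread('pics/scene9.png')[130:290,300:460].repeat(4,0).repeat(4,1))
E
```

```text
clock: 31.45
tcp_pos: [0.4632, 0.1506, 0.2682]
orientation: [-2.219, 0.007, 2.218]
contact_force: [-0.1, -0.1, -0.2]
grip_width: 0.0446
t 31.45 tcp [0.4632 0.1506 0.2682] w 0.0446 F [-0.1 -0.1 -0.2]
tool shift mm [250.2   0.7   1.1]
rim scene 302 ((0.6480849385261536, 0.12106258422136307), 0.03159748762845993) [0.6487836  0.12269766 0.22234251] [0.21679959 0.22650245]
skirt scene 339 ((0.650290846824646, 0.12059721350669861), 0.03589463606476784) [0.65929528 0.10379237 0.14603484] [0.13754462 0.15161731]
lid scene 314 ((0.4663577079772949, 0.1490343064069748), 0.03304382413625717) [0.4683286  0.14671319 0.013114  ] [0.01031662 0.01665944]
rim top 232 ((0.6445072293281555, 0.12382340431213379), 0.030383087694644928) [0.64602019 0.12417819 0.22262951] [0.21766178 0.22575489]
skirt top 451 ((0.6428221464157104, 0.12404520064592361), 0.03533955663442612) [0.64073525 0.12382254 0.14539287] [0.1397492  0.15087484]
```

View pics/s9c.png

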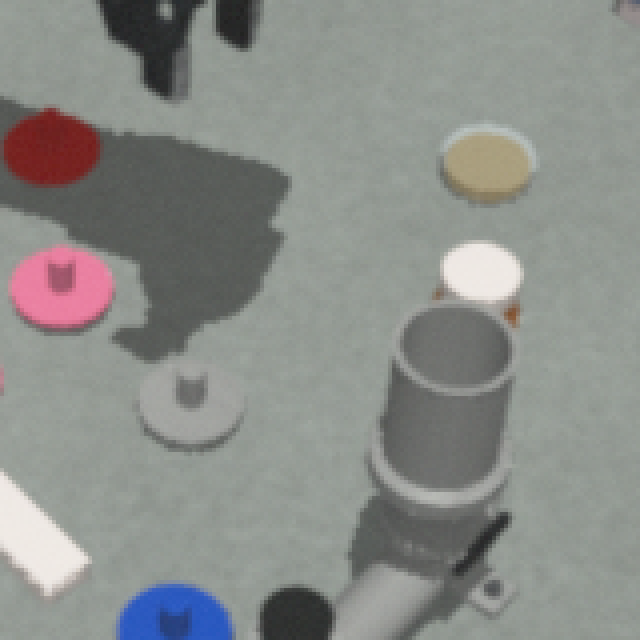

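The funnel stands straight on the screen at crop (450,400). Now the steel lid at crop (190,400).

```bash
python3 -m pendant '[45,50,0.5,1,0, 45,50,0,0,0, 45,50,0,0,0, 45,50,0,0,0, 45,30,0,0,0, 45,15,0,0,0, 45,0,0,0,0, 45,0,0,0,0]' 40; python3 -c "
from h import *
to(.4622,.150,.018)"
```

```text
clock: 32.55
tcp_pos: [0.4621, 0.1507, 0.0242]
orientation: [-2.22, 0.005, 2.216]
contact_force: [0.2, -0.1, -0.7]
grip_width: 0.0451
t 32.55 tcp [0.4621 0.1507 0.0242] w 0.0451 F [ 0.2 -0.1 -0.7]
tool shift mm [ 6.2  0.8 -0.1]
```

```bash
python3 -m pendant '[45,5,0.5,0,0, 45,0,0,0,0, 10,0,0,0,0, 10,0,0,0,0, 10,0,0,0,0, 10,0,0,0,0, 10,0,0,0,0]' 40;python3 -m pendant '[10,-20,0,0,0, 10,-50,0,0,0, 10,-50,0,0,0, 10,-50,0,0,0, 10,-50,0,0,0, 10,-20,0,0,0, 10,0,0,0,0, 10,0,0,0,0]' 40; python3 - <<'E'
from h import *
o,M=st();t=o['tcp_pos']
for n in('scene','top'):
    p,d=grab(n,n+'10.png');c=cloud(n,d).reshape(-1,3);dz=t[2]-.019
    m=(np.hypot(c[:,0]-t[0],c[:,1]-t[1])<.045)&(c[:,2]>.006+dz)&(c[:,2]<.015+dz);q=c[m]
    if len(q)>4:print(n,len(q),cv2.minEnclosingCircle(q[:,:2].astype(np.float32)),q[:,:2].min(0),q[:,:2].max(0))
cv2.imwrite('pics/s10c.png',cv2.imread('pics/scene10.png')[80:240,260:420].repeat(4,0).repeat(4,1))
E
```

```text
clock: 33.42
tcp_pos: [0.4612, 0.1499, 0.0184]
orientation: [-2.219, 0.006, 2.218]
contact_force: [-0.5, 0.2, 5.8]
grip_width: 0.0147
clock: 34.42
tcp_pos: [0.4602, 0.1495, 0.2566]
orientation: [-2.217, 0.007, 2.222]
contact_force: [-0.3, 0.2, -1.5]
grip_width: 0.0145
t 34.42 tcp [0.4602 0.1495 0.2566] w 0.0145 F [-0.3  0.2 -1.5]
scene 338 ((0.4664466679096222, 0.14962266385555267), 0.03320572152733803) [0.43448691 0.11706032] [0.49619129 0.18212995]
```

View pics/s10c.png

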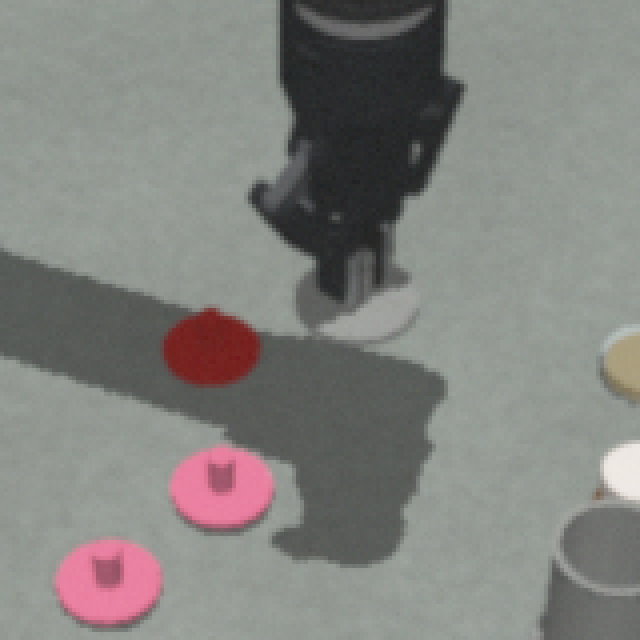

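```bash
python3 -m pendant '[10,-10,6.5,-46,0, 10,0,6.5,-46,0, 10,0,7,-46,0, 10,0,7,-46,0, 10,0,0,0,0, 10,0,0,0,0, 10,0,0,0,0]' 40; python3 - <<'E'
from h import *
to(.6445,.1228,.2354)
E
```

```text
clock: 35.4
tcp_pos: [0.6437, 0.1225, 0.2678]
orientation: [-2.218, 0.004, 2.221]
contact_force: [-0.3, -0.0, -1.1]
grip_width: 0.0147
t 35.4 tcp [0.6437 0.1225 0.2678] w 0.0147 F [-0.3 -0.  -1.1]
tool shift mm [32.4 -0.3 -0.8]
```

```bash
python3 -m pendant '[10,10,0,-0.5,0, 10,10,0,0,0, 10,0,0,0,0, 10,4,0,0,0, 10,3,0,0,0, 10,0,0,0,0]' 40; python3 -m pendant '[10,3,0,0,0, 10,2,0,0,0, 10,1.5,0,0,0, 10,0,0,0,0]' 40
```

```text
clock: 36.15
tcp_pos: [0.6453, 0.1219, 0.2409]
orientation: [-2.218, 0.006, 2.219]
contact_force: [0.1, 0.2, -1.6]
grip_width: 0.0144
clock: 36.65
tcp_pos: [0.6458, 0.1219, 0.2354]
orientation: [-2.22, 0.006, 2.217]
contact_force: [-1.7, -0.5, 3.4]
grip_width: 0.0143
```

Seated at 0.2354, exactly as expected. Releasing, clearing the arm and checking.

```bash
python3 -m pendant '[45,0,0,0,0, 45,0,0,0,0, 45,0,0,0,0, 45,-30,0,0,0, 45,-50,0,0,0, 45,-20,20,50,0, 45,0,20,50,0, 45,0,20,50,0, 45,0,0,0,0, 45,0,0,0,0]' 40; python3 - <<'E'
from h import *
st()
for n in('scene','top'):
    p,d=grab(n,n+'11.png');c=cloud(n,d).reshape(-1,3)
    for nm,x,y,z0,z1 in(('lid',.645,.123,.224,.236),('knob',.645,.123,.248,.265),('skirt',.645,.123,.136,.153),('beaker',.465,-.147,.03,.065),('jar',.553,.305,.05,.065),('petri',.478,.42,.01,.02),('mailer',.456,.015,.015,.024)):
        m=(np.hypot(c[:,0]-x,c[:,1]-y)<.05)&(c[:,2]>z0)&(c[:,2]<z1);q=c[m]
        if len(q)>4:
            f=np.linalg.lstsq(np.c_[q[:,:2],np.ones(len(q))],q[:,2],rcond=None)[0]
            print(nm,n,len(q),np.round(cv2.minEnclosingCircle(q[:,:2].astype(np.float32))[0],4),'z',q[:,2].mean().round(4),'tilt',f[:2].round(3))
a=cv2.imread('pics/scene11.png')[120:280,310:470].repeat(3,0).repeat(3,1);b=cv2.imread('pics/top11.png')[70:230,210:370].repeat(3,0).repeat(3,1)
cv2.imwrite('pics/c11.png',cv2.resize(np.hstack([a,b]),(800,400)))
E
```

```text
clock: 37.9
tcp_pos: [0.4957, 0.063, 0.3351]
orientation: [-2.22, 0.005, 2.217]
contact_force: [1.0, -0.1, 0.3]
grip_width: 0.0454
t 37.9 tcp [0.4957 0.063  0.3351] w 0.0454 F [ 1.  -0.1  0.3]
lid scene 587 [0.651  0.1214] z 0.2295 tilt [-0.003  0.002]
knob scene 68 [0.6509 0.1202] z 0.2551 tilt [-0.231  0.222]
skirt scene 340 [0.6508 0.1198] z 0.1459 tilt [-0.034  0.069]
beaker scene 358 [ 0.466  -0.1439] z 0.0478 tilt [-0.03   0.037]
jar scene 235 [0.5514 0.3066] z 0.0573 tilt [-0.007 -0.038]
petri scene 330 [0.4794 0.4217] z 0.0144 tilt [0.004 0.002]
mailer scene 407 [0.4604 0.0123] z 0.0186 tilt [-0.004 -0.014]
lid top 5 [0.6587 0.1395] z 0.2282 tilt [ 0.861 -3.167]
beaker top 148 [ 0.4609 -0.1421] z 0.0511 tilt [-0.022 -0.047]
jar top 320 [0.5464 0.3076] z 0.0567 tilt [0.017 0.   ]
petri top 495 [0.4728 0.4232] z 0.0144 tilt [-0.003 -0.002]
```

View pics/c11.png

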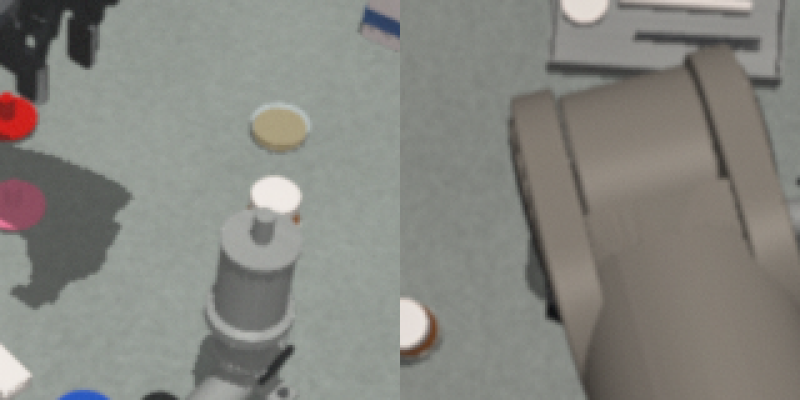

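The left half shows the tower straight with the lid flat at (260,240). In the right half the arm blocks the top view. The lid's height of 0.2295 (0.230 expected) and its zero tilt confirm it is seated, and the bystanders haven't moved.

```bash
python3 -c "
from h import *
print(r.hand_in());st()"
```

```text
the job is handed in; nothing more can be done
None
the job is handed in; nothing more can be done
```

The filter tower is assembled on the open outlet (the +y end) in the order asked: head, screen, funnel, lid. I handed it in at about 38 s of the 109 s allowed.

**Seating:** Every part stopped at the height expected for fully home. The last scene picture shows the tower straight, with the lid level at 229.5 mm (230 mm expected).

**Bystanders:** The beaker, Petri dish, slide mailer and sample jar measured within about 3 mm of their starting positions, which is about the noise of the measurement. The coloured look-alikes were not touched.

**What went wrong or disagreed:**
- The screen's first insertion caught, probably a fingertip on the head's edge, with about 28 N at the wrist. I backed off, shifted 2 mm, and it then seated freely.
- The two cameras disagree by about 5 mm in x, so I averaged them for the placements.
- In the last check the arm blocked the top camera's view of the tower, so the check of the finished tower rests on the scene camera and the contact heights. The mailer also has only a scene-camera check.

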